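Check a bracket and pack the repair kit tray

ROBOT

A 6-joint arm with a two-finger parallel gripper is mounted at the origin on the work surface. World frame = base frame: x ahead of the robot, y to its left, z up, the work surface at z = 0. Lengths are in m, angles in rad, forces in N, time in s.
With the tool pointing down it reaches from about 0.35 to 0.875 m from the base axis. Payload 4.2 kg.
Tool frame: the origin (TCP) lies midway between the tips of the shut fingers; the grasp point (between the pads) lies 19 mm behind it (robot.pinch_z is the distance from the TCP to the grasp point, in m); z points along the fingers, y is the line along which they close (so a half turn about z gives the same grasp; the last joint's range is limited). The gripper opens to 87 mm and grips with 3 to 60 N. Pads are 19 mm wide; open, the fingers measure 117 mm over their backs; the gripper's body (75 mm by 190 mm) begins 51 mm behind the grasp point.
Start: joints at [-0.92, 0.385, 0.008, 0, -1.194, -0.259], TCP at [0.239, -0.578, 0.223] pointing down, gripper open.
Joint ranges: [-3.14, 3.14], [-1.21, 2.06], [-1.07, 1.41], [-3.16, 2.05], [-2.99, -0.16], [-3.1, 3.1]. Speed limits (rad/s): [2.79, 2.79, 3.14, 3.14, 3.14, 3.14].

INTERFACE

Orientations are given as a rotation vector (axis times angle).
In Python, from rig import robot, vision gives the robot as it stands. The module is installed in compiled form; this text tells all that it offers.
- The arm moves only by the shell command python3 -m crank 'ROWS'. ROWS is JSON, a list of rows, each an object of numbers: "dx", "dy", "dz": the shift along the world's x, y, z in m; "ax", "ay", "az": the turn, a rotation vector about the world's x, y, z in units of 6 degrees (1.0 is 6 degrees); "grip": the closure, from -1 (fully open) to 1 (shut), so that 0 is half open. In form: [{"dx": .., "dy": .., "dz": .., "ax": .., "ay": .., "az": .., "grip": ..}, ...]. A call has exactly 5 rows; each row shifts and turns the commanded pose from where the row before left it; what a row does not reach is not made up. A row lasts 1/12 s, in which the tool goes at most 41.7 mm and 7.16 degrees, less where a joint would pass 70% of its speed; a pose out of reach is approached as far as the arm can. A call is refused whole if a number of a shift passes 0.0417 or a number of a turn 1, either way. A call with a gripper value outside its range is refused whole. The fingers move at their own pace and stop on an object; the grip force is fixed at half the most. Time passes only in rows, so rows that do not move let the fingers close, or fill a call up. It gives the time, the measured TCP pose, the force, the opening and the grip force at its end, in the units of the state.
- robot.get_obs(): the state, without advancing time (a new reading comes with each control period).
- vision.grab_frame(name): name is "scene" or "top" or "wrist"; returns (picture, depth): 384x512x3 uint8, blue, green, red; 384x512 float32, m along the optical axis (not along the pixel's ray), 0 where there is no reading.
- vision.get_calibration(name): a dict with "intrinsics" (3x3 intrinsics, pixels), "R" (3x3) and "t" (3): a world point X has camera coordinates R X + t. Camera axes: x right, y down, z forward; pixel columns grow to the right and rows downward; lengths in m; the calibration is good to about 2 mm. A picture is of the moment at which its call begins: read the wrist's pose just before it. get_calibration takes no time and is no camera call; for the wrist camera it gives the pose at the moment of the call.
- robot.close_job(): hands the job in; it is judged then, once.
The state is a dict: "time_s": time; "joints": joint angles; "qvel": joint speeds; "effort": joint torques, N m; "eef_pos": TCP position; "tcp_rot": TCP orientation; "wrist_force": force on the tool from outside, world axes, zero at the start; "torque": the same for the moment, N m; "finger_gap": finger opening in m; "grasp_force": force on a finger pad.
Only numpy, scipy, OpenCV 4.12 (cv2) and the standard library are available. Lean on these libraries where they do the work, as an engineer would, in place of code of your own. Each camera call takes 0.05 s, during which the arm holds its last target. There are 200 camera calls.

TASK

Take the T-shaped metal bracket off the sloped rest and hold it flat, top side up, over the lens of the upward-looking inspection camera, its grip centre above the middle of the lens and its underside level with the tip of the height pointer, for about two seconds. Then lay it flat in the T-shaped compartment of the kit tray, and lay the brush from the sloped rest flat in its own compartment, the middle one, each with its wide end in the compartment's wide end. Set both down without letting them fall, and leave everything else where it is.

Things in the scene. Friction and masses are not known exactly. Their poses are not given: they have to be found in the camera images.
- bracket: flat T-shaped aluminium bracket, 122 long, 8 thick: stem 100 long, 20 wide, then a crosspiece 22 long, 44 wide at its +x end. Origin: on the underside at the centre of mass (the grip centre), 70 from the stem's free end, 30 before the crosspiece. x along the stem to the crosspiece, z out of the top face. Starts on the slope of the rest, crosspiece uphill, in one of two lanes
- bracket_head (a point): middle of the bracket's crosspiece, 41 from its origin along x, 4 above the underside
- brush: flat brush, 122 long, 10 thick: wooden handle 90 long, 14 wide, then a head 32 long, 30 wide (ferrule and black bristles) at its +x end. Origin: on the underside near the centre of mass, 70 from the handle's free end, 20 before the head. x along the handle to the head, z out of the top face. Starts on the slope of the rest, head uphill, in the other lane
- brush_head (a point): middle of the brush's head, 40 from its origin along x, 5 above the underside
- rest: fixed white sheet-metal parts rest, 136 deep (x), 150 wide (y), 80 high at the back. Its face rises at 26 degrees from horizontal towards its own +x, from a stop ledge (6 above the face) at the low edge; two lanes run up the face, at y = +42 and -42. Origin: centre of its underside; z up. It may stand left or right of the tray
- tray: fixed black kit tray, base 160 (x) by 212 (y), 6 thick. Three compartments with grey floors, walls 9 high, 3 thick: a narrow slot at the -x end, a wide pocket at the +x end, no walls between (x = -28 to 16) to leave room for fingers. They lie at y = +66 (T-shaped, widest), 0 (brush), -66 (holds a spatula). Origin: on the underside below the middle one's point
- bracket_bay (a point): point on the floor of the bracket's compartment, 6 above the bench, where the bracket's origin belongs; axes as the tray's. Slot 28 wide from x = -74, pocket 52 wide from x = 26 to 56 (4 clearance all round the bracket)
- brush_bay (a point): point on the floor of the brush's compartment, 6 above the bench, where the brush's origin belongs; axes as the tray's. Slot 22 wide from x = -74, pocket 38 wide from x = 16 to 56 (4 clearance all round the brush)
- camera: fixed upward-looking inspection camera: white housing 90 by 90, 40 high, round lens ring on top, lens 55 above the bench. A thin steel post 95 from the lens axis on its +x side carries, 155 above the bench, a flat pointer whose tip ends 75 from the axis. Origin: on the bench below the lens; z up. Stands on the other side of the tray from the rest
- view_point (a point): the viewing pose: on the lens axis, 155 above the bench (100 above the lens), level with the pointer. The bracket's origin is to be held here, underside level, any heading
- spatula: spatula with dark wooden handle and steel blade, 112 long, already lying in the tray's third compartment; leave it there. Origin on the underside
- jar: small white-capped flux jar, 40 across, 42 high, near the robot; leave alone. Origin: centre of the underside
- spool: metal solder spool, 56 across, 45 high, behind the tray; leave alone. Origin: centre of the underside
- board: green circuit board 80 by 60, lying behind the tray; leave alone. Origin: centre of the underside
- screwdriver: screwdriver about 140 long, lying near the robot; leave alone
- multimeter: yellow multimeter 170 by 85, 35 high, lying at the back left; leave alone. Origin: centre of the underside
- mug: white mug, 76 across, 90 high, at the back right; leave alone. Origin: centre of the underside
- spray: spray can, 52 across, 170 high, at the far left; leave alone. Origin: centre of the underside
Mind the look-alikes: they are no part of the job. What is shaped like the bracket but orange or purple is not meant.

How it is judged:
By the outcome, as a careful person would: the job done as asked, in the order asked, and still so for the second after the job is handed in, with the robot touching nothing.
It also fails if it takes over 67 s, if anything falls off the work surface, if the arm or the gripper's body presses on something with over 40 N, if the wrist force passes 120 N, or if a joint passes its speed limit or range.

## Working session

There is one attempt and no reset: what is moved stays moved. The work goes in short steps, Python scripts to look and compute and a shell command to move; the robot and the scene stay as the last step left them, time stands still between calls to the robot, and variables do not carry over. Pictures are saved under pics/ and viewed, at most 10 in all, crops included, and the job is handed in when it is done.

```bash
mkdir -p pics
cat > h.py <<'E'
import numpy as np, cv2
from rig import robot, vision
from scipy.spatial.transform import Rotation as R
def grab(n,save=None):
    c=vision.get_calibration(n); p,d=vision.grab_frame(n)
    if save: np.savez('%s.npz'%save,p=p,d=d,K=c['intrinsics'],R=c['R'],t=c['t'])
    return p,d,c
def cloud(f):
    z=np.load('%s.npz'%f); d=z['d']; v,u=np.mgrid[:384,:512]
    P=np.stack([u*d,v*d,d],-1)@np.linalg.inv(z['K']).T
    return z['p'],d,(P-z['t'])@z['R']
E
python3 - <<'E'
from h import *
for n in('scene','top'):
    p,d,c=grab(n,n); cv2.imwrite('pics/%s.png'%n,cv2.resize(p,(800,600),interpolation=cv2.INTER_CUBIC))
print(robot.get_obs(),robot.pinch_z)
E
```

```text
{'time_s': 0.1, 'joints': array([-9.20375906e-01,  3.85444366e-01,  6.75324240e-03, -3.95875413e-04,
       -1.19399871e+00, -2.58632643e-01]), 'qvel': array([-0.00087115, -0.00196847,  0.00224051,  0.00101675, -0.00155586,
        0.00091434]), 'effort': array([-3.52063726e-04, -3.91689992e+01,  1.87933069e+01,  4.23185751e+00,
        1.34448337e-02, -7.32226908e-05]), 'eef_pos': array([ 0.23846781, -0.57713411,  0.22159248]), 'tcp_rot': array([ 6.11167637e-01, -3.08105893e+00, -2.92561905e-03]), 'wrist_force': array([-0.40205194,  0.50028492, -0.17462848]), 'torque': array([0.09173678, 0.0099922 , 0.01478713]), 'grasp_force': 0.0, 'finger_gap': 0.08728290264914611} 0.0187
```

View pics/top.png

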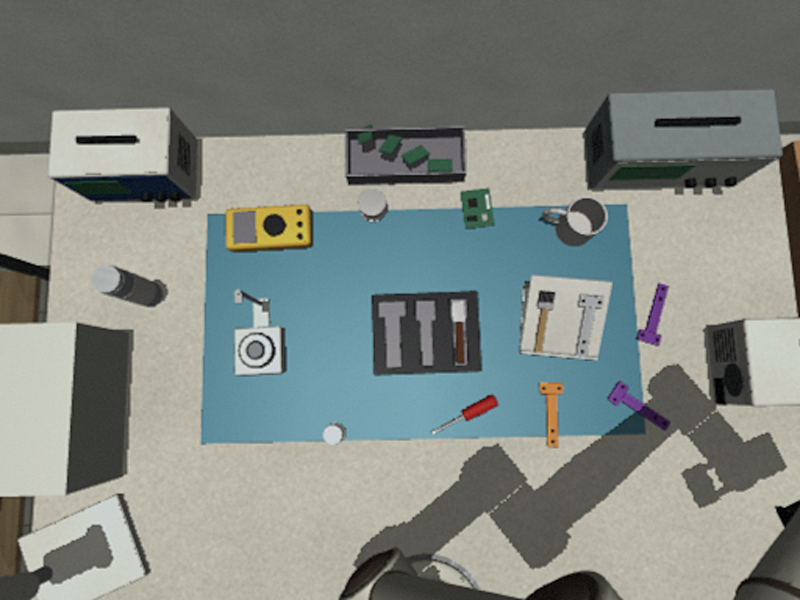

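View pics/scene.png

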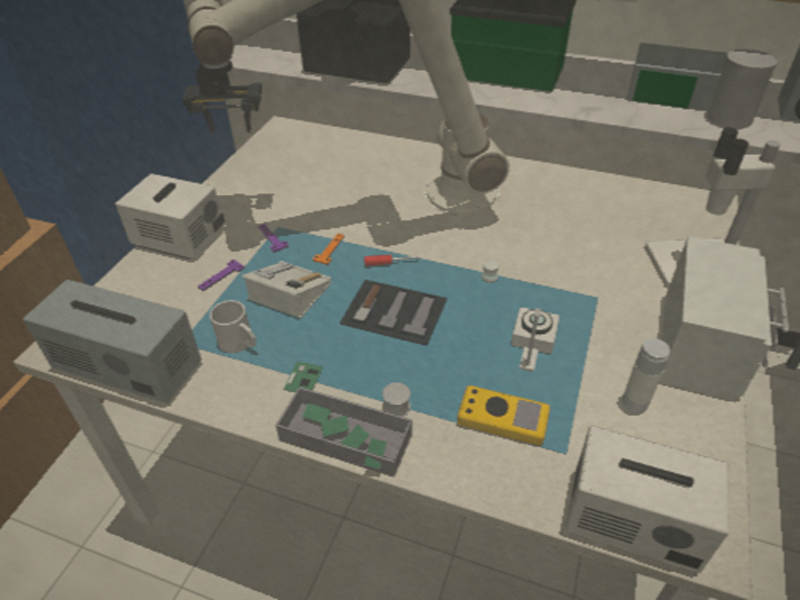

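The top view shows four T-shapes: grey-silver at (590,322) on the rest's right lane, orange at (552,412), and purple at (653,315) and (640,405). The silver one on the slope is the bracket. The brush is at (543,320), the tray at (427,333) and the lens at (256,350).

Run:
```python
from h import *
p,d,P=cloud('top'); 
for n,(u,v) in dict(rTL=(530,278),rTR=(611,283),rBL=(522,354),rBR=(601,359),brk_head=(592,300),brk_end=(583,350),brush_head=(546,298),brush_end=(541,350),trTL=(373,294),trTR=(479,292),trBL=(375,374),trBR=(480,371),lens=(256,350),ptr=(266,305),bayHead=(392,308),bayEnd=(393,364)).items():
    print(n,P[int(v*.64),int(u*.64)].round(4))
c=vision.get_calibration('wrist');print(c['intrinsics'],c['R'],c['t'], -c['R'].T@c['t'])
crop=p[170:240,150:400]; cv2.imwrite('pics/topcrop.png',cv2.resize(crop,None,fx=3.2,fy=3.2,interpolation=cv2.INTER_CUBIC))
```

```text
rTL [ 6.321e-01 -2.243e-01  4.000e-04]
rTR [ 0.6019 -0.357   0.0792]
rBL [ 0.4787 -0.1985  0.0123]
rBR [ 0.4667 -0.3528  0.0017]
brk_head [ 0.5716 -0.3197  0.0716]
brk_end [ 0.4814 -0.3127  0.0266]
brush_head [ 0.5798 -0.2365  0.069 ]
brush_end [ 0.4833 -0.2326  0.0239]
trTL [0.6043 0.093  0.0022]
trTR [ 0.606  -0.1199 -0.    ]
trBL [0.4457 0.0888 0.0038]
trBR [ 0.4473 -0.1161  0.0043]
lens [0.4933 0.3119 0.0557]
ptr [0.5863 0.3049 0.0072]
bayHead [0.5746 0.0559 0.0045]
bayEnd [0.4662 0.0547 0.0065]
[[323.30930921   0.         254.32788417]
 [  0.         323.30930921 190.61047879]
 [  0.           0.           1.        ]] [[-3.81667084e-01  9.24299863e-01  2.33122130e-05]
 [ 8.93075793e-01  3.68767365e-01  2.57732921e-01]
 [ 2.38213907e-01  9.83889921e-02 -9.66216198e-01]] [ 0.62406613 -0.02994892  0.38958712] [ 0.17212708 -0.60411114  0.38412966]
```

View pics/topcrop.png

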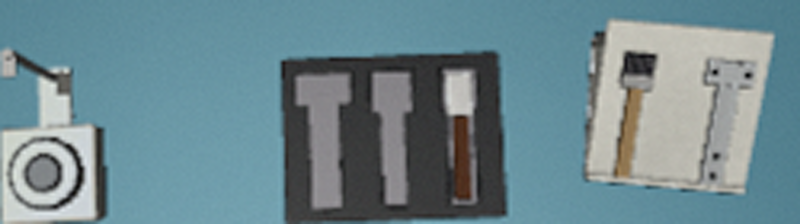

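The crop confirms that the silver T is on the rest's right lane and the brush is on its left lane. I'll move over the rest to look with the wrist camera.

```bash
python3 -m crank '[{"dx":0.026,"dy":0.03,"dz":0.006,"az":-0.45,"grip":-1},{"dx":0.026,"dy":0.03,"dz":0.006,"az":-0.45,"grip":-1},{"dx":0.026,"dy":0.03,"dz":0.006,"az":-0.45,"grip":-1},{"dx":0.026,"dy":0.03,"dz":0.006,"az":-0.45,"grip":-1},{"dx":0.026,"dy":0.03,"dz":0.006,"az":-0.45,"grip":-1}]' >/dev/null
python3 -m crank '[{"dx":0.026,"dy":0.03,"dz":0.006,"az":-0.45,"grip":-1},{"dx":0.026,"dy":0.03,"dz":0.006,"az":-0.45,"grip":-1},{"dx":0.026,"dy":0.03,"dz":0.006,"az":-0.45,"grip":-1},{"dx":0.026,"dy":0.03,"dz":0.006,"az":-0.45,"grip":-1},{"dx":0.026,"dy":0.03,"dz":0.006,"az":-0.45,"grip":-1}]'
python3 -m crank '[{"grip":-1},{"grip":-1},{"grip":-1},{"grip":-1},{"grip":-1}]'
python3 - <<'E'
from h import *
p,d,c=grab('wrist','w1'); cv2.imwrite('pics/w1.png',cv2.resize(p,(800,600),interpolation=cv2.INTER_CUBIC))
E
```

```text
schema error: expected keys dx, dy, dz, ax, ay, az, grip
schema error: expected keys dx, dy, dz, ax, ay, az, grip
schema error: expected keys dx, dy, dz, ax, ay, az, grip
```

View pics/w1.png

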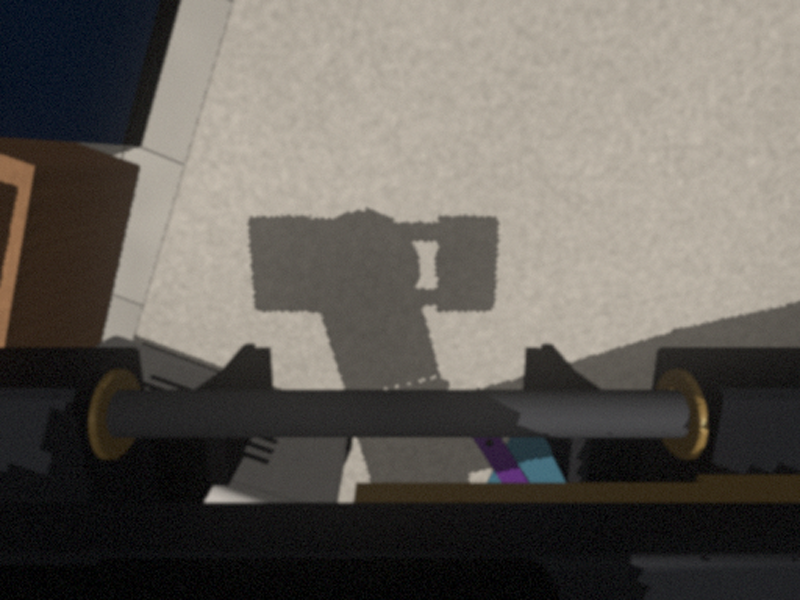

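The rows need every key, so nothing moved. The wrist view shows that the clear part of the image is above row 350, on the robot side of the TCP.

```bash
python3 -m crank '[{"dx":0.033,"dy":0.025,"dz":0.006,"ax":0,"ay":0,"az":-0.38,"grip":-1},{"dx":0.033,"dy":0.025,"dz":0.006,"ax":0,"ay":0,"az":-0.38,"grip":-1},{"dx":0.033,"dy":0.025,"dz":0.006,"ax":0,"ay":0,"az":-0.38,"grip":-1},{"dx":0.033,"dy":0.025,"dz":0.006,"ax":0,"ay":0,"az":-0.38,"grip":-1},{"dx":0.033,"dy":0.025,"dz":0.006,"ax":0,"ay":0,"az":-0.38,"grip":-1}]' >/dev/null
python3 -m crank '[{"dx":0.033,"dy":0.025,"dz":0.006,"ax":0,"ay":0,"az":-0.38,"grip":-1},{"dx":0.033,"dy":0.025,"dz":0.006,"ax":0,"ay":0,"az":-0.38,"grip":-1},{"dx":0.033,"dy":0.025,"dz":0.006,"ax":0,"ay":0,"az":-0.38,"grip":-1},{"dx":0.033,"dy":0.025,"dz":0.006,"ax":0,"ay":0,"az":-0.38,"grip":-1},{"dx":0.033,"dy":0.025,"dz":0.006,"ax":0,"ay":0,"az":-0.38,"grip":-1}]' 
python3 -m crank '[{"dx":0.02,"dy":0.025,"dz":0,"ax":0,"ay":0,"az":-0.38,"grip":-1},{"dx":0.01,"dy":0.025,"dz":0,"ax":0,"ay":0,"az":-0.38,"grip":-1},{"dx":0,"dy":0,"dz":0,"ax":0,"ay":0,"az":0,"grip":-1},{"dx":0,"dy":0,"dz":0,"ax":0,"ay":0,"az":0,"grip":-1},{"dx":0,"dy":0,"dz":0,"ax":0,"ay":0,"az":0,"grip":-1}]'
python3 - <<'E'
from h import *
p,d,c=grab('wrist','w1'); cv2.imwrite('pics/w2.png',cv2.resize(p,(800,600),interpolation=cv2.INTER_CUBIC))
E
```

```text
time_s: 0.98
eef_pos: [0.5686, -0.3269, 0.2824]
tcp_rot: [-0.012, -3.141, -0.0]
wrist_force: [1.2, -1.3, 0.1]
finger_gap: 0.0871
grasp_force: 0.0
time_s: 1.4
eef_pos: [0.5971, -0.2787, 0.282]
tcp_rot: [-0.134, -3.138, -0.0]
wrist_force: [-1.0, 0.1, -0.5]
finger_gap: 0.087
grasp_force: 0.0
```

View pics/w2.png

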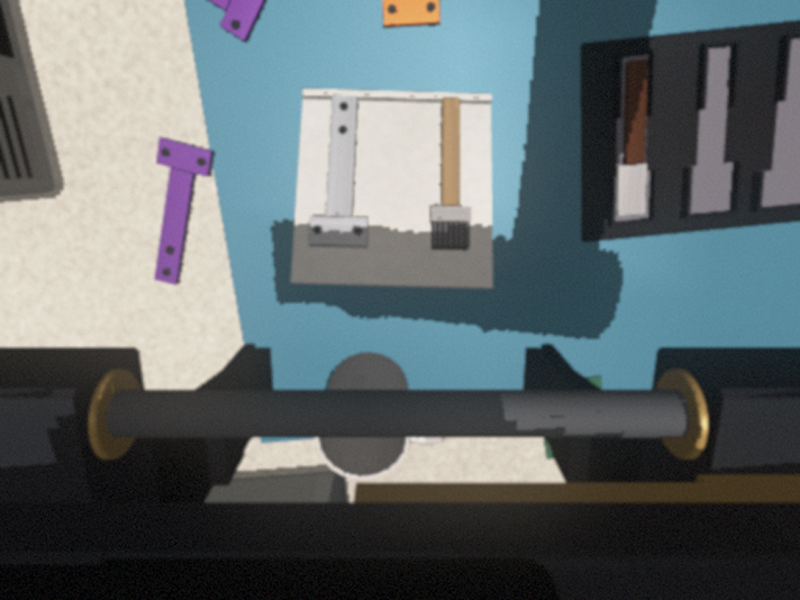

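The rest fills the view between (295,90) and (492,288). The bracket runs from its stem end at (344,97) to its crosspiece end at (338,246). The brush runs from (451,97) to (450,249), and the tray is at the right. I'll intersect these pixels with fitted planes.

```bash
cat >> h.py <<'E'
def rays(f):
    z=np.load('%s.npz'%f); o=-z['R'].T@z['t']
    return o,lambda u,v:z['R'].T@(np.linalg.inv(z['K'])@[u,v,1])
def hit(f,u,v,n,k):  # 800-scale pixel onto plane n.x=k
    o,r=rays(f); r=r((u+.5)*.64-.5,(v+.5)*.64-.5); return o+r*(k-n@o)/(n@r)
E
python3 - <<'E'
from h import *
p,d,P=cloud('w1')
reg=P[70:180,232:275].reshape(-1,3); reg=reg[reg[:,2]>.01]   # face between lanes
reg=reg[5:]; c=np.median(reg,0); 
for _ in range(4):
    c=reg.mean(0); n=np.linalg.svd(reg-c,full_matrices=False)[2][2]; n*=np.sign(n[2]); reg=reg[abs((reg-c)@n)<.003]
print('n',n.round(4),'tilt',np.degrees(np.arccos(n[2])),'k',n@c, 'az',np.degrees(np.arctan2(-n[1],-n[0])))
o=P[70:135,214:223].reshape(-1,3); print('brk h',np.median(o@n)-n@c)
b=P[70:128,286:290].reshape(-1,3); print('brush h',np.median(b@n)-n@c)
k=n@c
for nm,h,e,f,b in (('brk',.008,(344.5,97),(337.8,246),.07),('brush',.010,(451,97),(450,249),.07)):
    A=hit('w1',*e,n,k+h);B=hit('w1',*f,n,k+h); x=(B-A)/np.linalg.norm(B-A)
    O=(A+.07*x + B-.052*x)/2 - h*n
    print(nm,'len',np.linalg.norm(B-A),'O',O.round(4),'x',x.round(4),'yaw',np.degrees(np.arctan2(x[1],x[0])))
o=robot.get_obs();print(o['eef_pos'],R.from_rotvec(o['tcp_rot']).as_matrix().round(3))
E
```

```text
n [-0.4344  0.0777  0.8974] tilt 26.18383671937291 k -0.21576433202811315 az -10.146681073943874
brk h 0.006905442295383757
brush h 0.011169307669172401
brk len 0.12083032551040492 O [ 0.5378 -0.3176  0.0474] x [ 0.8927 -0.0958  0.4404] yaw -6.126390151033596
brush len 0.12357184264682543 O [ 0.5467 -0.2355  0.0446] x [ 0.8919 -0.102   0.4405] yaw -6.523937228312605
[ 0.59682399 -0.27924948  0.28218809] [[-0.996  0.086 -0.   ]
 [ 0.086  0.996 -0.   ]
 [ 0.    -0.    -1.   ]]
```

```bash
cat >> h.py <<'E'
def tool(yaw,tilt=0):   # tool y across an object of heading yaw lying on a face rising at tilt
    y,t=np.radians([yaw,tilt]); x=np.array([np.cos(y)*np.cos(t),np.sin(y)*np.cos(t),np.sin(t)]); Y=np.array([-np.sin(y),np.cos(y),0])
    n=np.cross(x,Y); return np.stack([-x,Y,-n],1),n
def togo(pos,Rt):
    o=robot.get_obs(); Rc=R.from_rotvec(o['tcp_rot']); 
    print('shift',(np.array(pos)-o['eef_pos']).round(4),'turn6',((R.from_matrix(Rt)*Rc.inv()).as_rotvec(degrees=True)/6).round(3),'f',o['wrist_force'].round(1),'gap',round(o['finger_gap'],4),'t',o['time_s'])
E
python3 - <<'E'
from h import *
Rt,n=tool(-6.3,26); print(n)
togo(np.array([.538,-.318,.046])+n*.09,Rt)
E
```

```text
[-0.4357238   0.04810436  0.89879405]
shift [-0.098  -0.0344 -0.1553] turn6 [-0.424 -4.317 -0.223] f [ 0.4 -0.2 -0.3] gap 0.0873 t 1.45
```

```bash
python3 -m crank '[{"dx":-0.015,"dy":-0.0049,"dz":-0.018,"ax":-0.061,"ay":-0.617,"az":-0.032,"grip":-0.5},{"dx":-0.015,"dy":-0.0049,"dz":-0.018,"ax":-0.061,"ay":-0.617,"az":-0.032,"grip":-0.5},{"dx":-0.015,"dy":-0.0049,"dz":-0.018,"ax":-0.061,"ay":-0.617,"az":-0.032,"grip":-0.5},{"dx":-0.015,"dy":-0.0049,"dz":-0.018,"ax":-0.061,"ay":-0.617,"az":-0.032,"grip":-0.5},{"dx":-0.015,"dy":-0.0049,"dz":-0.018,"ax":-0.061,"ay":-0.617,"az":-0.032,"grip":-0.5}]' >/dev/null
python3 -m crank '[{"dx":-0.015,"dy":-0.0049,"dz":-0.018,"ax":-0.061,"ay":-0.617,"az":-0.032,"grip":-0.5},{"dx":-0.008,"dy":-0.0049,"dz":-0.018,"ax":-0.061,"ay":-0.617,"az":-0.032,"grip":-0.5},{"dx":0,"dy":0,"dz":-0.018,"ax":0,"ay":0,"az":0,"grip":-0.5},{"dx":0,"dy":0,"dz":-0.012,"ax":0,"ay":0,"az":0,"grip":-0.5},{"dx":0,"dy":0,"dz":0,"ax":0,"ay":0,"az":0,"grip":-0.5}]'
python3 -m crank '[{"dx":0,"dy":0,"dz":0,"ax":0,"ay":0,"az":0,"grip":-0.5},{"dx":0,"dy":0,"dz":0,"ax":0,"ay":0,"az":0,"grip":-0.5},{"dx":0,"dy":0,"dz":0,"ax":0,"ay":0,"az":0,"grip":-0.5},{"dx":0,"dy":0,"dz":0,"ax":0,"ay":0,"az":0,"grip":-0.5},{"dx":0,"dy":0,"dz":0,"ax":0,"ay":0,"az":0,"grip":-0.5}]' >/dev/null
python3 - <<'E'
from h import *
Rt,n=tool(-6.3,26); O=np.array([.538,-.318,.046])
togo(O+n*.09,Rt); p,d,c=grab('wrist','w3'); cv2.imwrite('pics/w3.png',cv2.resize(p,(800,600),interpolation=cv2.INTER_CUBIC))
E
```

```text
time_s: 2.28
eef_pos: [0.4964, -0.3136, 0.1237]
tcp_rot: [0.152, 2.688, -0.033]
wrist_force: [-1.5, 0.9, 0.2]
finger_gap: 0.0652
grasp_force: 0.0
shift [-0.001  -0.0007 -0.0002] turn6 [ 0.009  0.018 -0.006] f [ 0.6  0.2 -0.1] gap 0.0657 t 2.7
```

View pics/w3.png

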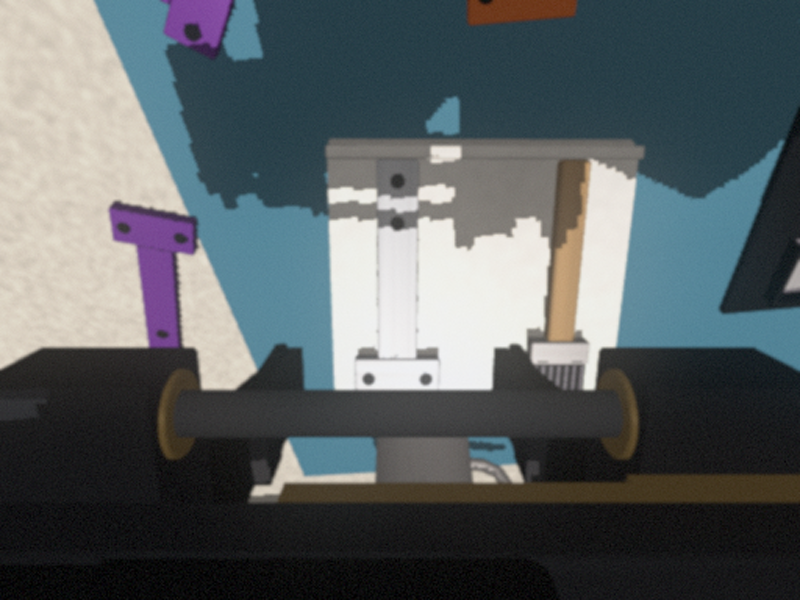

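The bracket's stem is vertical at u≈398, from its free end at (397,160) to the crosspiece edge at (397,358), so it is centred between the fingers. I'll refine the origin from this view.

Run:
```python
from h import *
Rt,n=tool(-6.3,26)
p,d,P=cloud('w3')
f=P[165:215,275:345].reshape(-1,3); k=np.median(f@n); print('face k',k,'before',n@[.538,-.318,.046]); 
b=P[150:220,245:264].reshape(-1,3); kb=np.median(b@n); print('brk h',kb-k)
for (u,v,off) in ((397,160,.07),(397.5,358,-.03)):
    A=hit('w3',u,v,n,k+.008); print((A-Rt[:,0]*off-n*.008).round(4))
for (u,v,off) in ((573,160,.07),(560,341,-.02)):
    A=hit('w3',u,v,n,k+.010); print('brush',(A-Rt[:,0]*off-n*.010).round(4))
```

```text
face k -0.20808130559901378 before -0.20837206551474957
brk h 0.008099067002416527
[ 0.5364 -0.3178  0.0455]
[ 0.5355 -0.3173  0.0451]
brush [ 0.5452 -0.2368  0.0455]
brush [ 0.5443 -0.2352  0.045 ]
```

```bash
python3 -m crank '[{"dx":0.006,"dy":-0.0007,"dz":-0.0135,"ax":0,"ay":0,"az":0,"grip":-0.5},{"dx":0.006,"dy":-0.0007,"dz":-0.0135,"ax":0,"ay":0,"az":0,"grip":-0.5},{"dx":0.006,"dy":-0.0007,"dz":-0.0135,"ax":0,"ay":0,"az":0,"grip":-0.5},{"dx":0.006,"dy":-0.0007,"dz":-0.0135,"ax":0,"ay":0,"az":0,"grip":-0.5},{"dx":0.006,"dy":-0.0007,"dz":-0.0135,"ax":0,"ay":0,"az":0,"grip":-0.5}]' >/dev/null
python3 -m crank '[{"dx":0.003,"dy":-0.0005,"dz":-0.006,"ax":0,"ay":0,"az":0,"grip":-0.5},{"dx":0.0025,"dy":-0.0004,"dz":-0.005,"ax":0,"ay":0,"az":0,"grip":-0.5},{"dx":0,"dy":0,"dz":0,"ax":0,"ay":0,"az":0,"grip":-0.5},{"dx":0,"dy":0,"dz":0,"ax":0,"ay":0,"az":0,"grip":-0.5},{"dx":0,"dy":0,"dz":0,"ax":0,"ay":0,"az":0,"grip":-0.5}]' >/dev/null
python3 - <<'E'
from h import *
Rt,n=tool(-6.3,26); togo(np.array([.536,-.3175,.0453])+n*.0015,Rt)
E
```

```text
shift [ 0.0003 -0.     -0.002 ] turn6 [ 0.009  0.016 -0.004] f [ 0.3 -0.3 -0.5] gap 0.0657 t 3.5833
```

```bash
python3 -m crank '[{"dx":0.0003,"dy":0,"dz":-0.0017,"ax":0,"ay":0,"az":0,"grip":-0.5},{"dx":0,"dy":0,"dz":0,"ax":0,"ay":0,"az":0,"grip":-0.5},{"dx":0,"dy":0,"dz":0,"ax":0,"ay":0,"az":0,"grip":0.2},{"dx":0,"dy":0,"dz":0,"ax":0,"ay":0,"az":0,"grip":0.5},{"dx":0,"dy":0,"dz":0,"ax":0,"ay":0,"az":0,"grip":1}]'
python3 -m crank '[{"dx":0,"dy":0,"dz":0,"ax":0,"ay":0,"az":0,"grip":1},{"dx":0,"dy":0,"dz":0,"ax":0,"ay":0,"az":0,"grip":1},{"dx":0,"dy":0,"dz":0,"ax":0,"ay":0,"az":0,"grip":1},{"dx":0,"dy":0,"dz":0,"ax":0,"ay":0,"az":0,"grip":1},{"dx":0,"dy":0,"dz":0,"ax":0,"ay":0,"az":0,"grip":1}]'
python3 - <<'E'
from h import *
Rt,n=tool(-6.3,26); togo(np.array([.536,-.3175,.0453])+n*.0015,Rt)
E
```

```text
time_s: 4.0
eef_pos: [0.5351, -0.3174, 0.0463]
tcp_rot: [0.147, 2.683, -0.035]
wrist_force: [-0.3, 0.0, 0.6]
finger_gap: 0.0524
grasp_force: 0.0
time_s: 4.42
eef_pos: [0.5352, -0.3173, 0.0461]
tcp_rot: [0.147, 2.684, -0.035]
wrist_force: [0.1, -0.7, -0.7]
finger_gap: 0.0198
grasp_force: 2.3
shift [ 0.0002 -0.0001  0.0006] turn6 [ 0.004  0.005 -0.003] f [ 0.1 -0.7 -0.7] gap 0.0198 t 4.4167
```

```bash
python3 -m crank '[{"dx":0,"dy":0,"dz":0,"ax":0,"ay":0,"az":0,"grip":1},{"dx":0,"dy":0,"dz":0,"ax":0,"ay":0,"az":0,"grip":1},{"dx":0,"dy":0,"dz":0,"ax":0,"ay":0,"az":0,"grip":1},{"dx":0,"dy":0,"dz":0,"ax":0,"ay":0,"az":0,"grip":1},{"dx":0,"dy":0,"dz":0,"ax":0,"ay":0,"az":0,"grip":1}]'
python3 -m crank '[{"dx":-0.004,"dy":0.0005,"dz":0.008,"ax":0,"ay":0,"az":0,"grip":1},{"dx":-0.006,"dy":0.0007,"dz":0.013,"ax":0,"ay":0,"az":0,"grip":1},{"dx":-0.01,"dy":0.001,"dz":0.02,"ax":0,"ay":0,"az":0,"grip":1},{"dx":-0.01,"dy":0.001,"dz":0.025,"ax":0,"ay":0,"az":0,"grip":1},{"dx":-0.006,"dy":0.001,"dz":0.03,"ax":0,"ay":0,"az":0,"grip":1}]'
python3 -m crank '[{"dx":0,"dy":0,"dz":0.04,"ax":0,"ay":0,"az":0,"grip":1},{"dx":0,"dy":0,"dz":0.04,"ax":0,"ay":0,"az":0,"grip":1},{"dx":0,"dy":0.0,"dz":0.02,"ax":0,"ay":0,"az":0,"grip":1},{"dx":0,"dy":0,"dz":0.0,"ax":0,"ay":0,"az":0,"grip":1},{"dx":0,"dy":0,"dz":0.0,"ax":0,"ay":0,"az":0,"grip":1}]'
python3 - <<'E'
from h import *
p,d,P=cloud('top')
# lens fit: housing top and lens from top camera; native crop
crop=p[175:240,140:190]; cv2.imwrite('pics/cam.png',cv2.resize(crop,None,fx=9,fy=9,interpolation=cv2.INTER_CUBIC))
Rt,n=tool(0); togo([.4933,.3119,.156],Rt)
E
```

```text
time_s: 4.83
eef_pos: [0.5351, -0.3173, 0.0461]
tcp_rot: [0.147, 2.684, -0.035]
wrist_force: [0.8, -0.6, -0.6]
finger_gap: 0.0193
grasp_force: 30.0
time_s: 5.25
eef_pos: [0.4964, -0.3123, 0.1413]
tcp_rot: [0.149, 2.689, -0.032]
wrist_force: [0.4, -0.0, -1.2]
finger_gap: 0.0195
grasp_force: 30.0
time_s: 5.67
eef_pos: [0.4987, -0.3129, 0.2437]
tcp_rot: [0.147, 2.681, -0.035]
wrist_force: [-0.4, 0.4, -2.3]
finger_gap: 0.0195
grasp_force: 30.0
shift [-0.0054  0.6248 -0.0877] turn6 [0.245 4.358 1.031] f [-0.4  0.4 -2.3] gap 0.0195 t 5.6667
```

```bash
python3 -m crank '[{"dx":0.0085,"dy":0.036,"dz":0.003,"ax":0.021,"ay":0.363,"az":0.086,"grip":1},{"dx":0.0085,"dy":0.036,"dz":0.003,"ax":0.021,"ay":0.363,"az":0.086,"grip":1},{"dx":0.0085,"dy":0.036,"dz":0.003,"ax":0.021,"ay":0.363,"az":0.086,"grip":1},{"dx":0.0085,"dy":0.036,"dz":0.003,"ax":0.021,"ay":0.363,"az":0.086,"grip":1},{"dx":0.0085,"dy":0.036,"dz":0.003,"ax":0.021,"ay":0.363,"az":0.086,"grip":1}]' >/dev/null
python3 -m crank '[{"dx":0.0085,"dy":0.036,"dz":0.003,"ax":0.021,"ay":0.363,"az":0.086,"grip":1},{"dx":0.0085,"dy":0.036,"dz":0.003,"ax":0.021,"ay":0.363,"az":0.086,"grip":1},{"dx":0.0085,"dy":0.036,"dz":0.003,"ax":0.021,"ay":0.363,"az":0.086,"grip":1},{"dx":0.0085,"dy":0.036,"dz":0.003,"ax":0.021,"ay":0.363,"az":0.086,"grip":1},{"dx":0.0085,"dy":0.036,"dz":0.003,"ax":0.021,"ay":0.363,"az":0.086,"grip":1}]' >/dev/null
python3 -m crank '[{"dx":0.0085,"dy":0.036,"dz":0.003,"ax":0.021,"ay":0.363,"az":0.086,"grip":1},{"dx":0.0085,"dy":0.036,"dz":0.003,"ax":0.021,"ay":0.363,"az":0.086,"grip":1},{"dx":0,"dy":0,"dz":0,"ax":0,"ay":0,"az":0,"grip":1},{"dx":0,"dy":0,"dz":0,"ax":0,"ay":0,"az":0,"grip":1},{"dx":0,"dy":0,"dz":0,"ax":0,"ay":0,"az":0,"grip":1}]'
python3 -m crank '[{"dx":0,"dy":0,"dz":0,"ax":0,"ay":0,"az":0,"grip":1},{"dx":0,"dy":0,"dz":0,"ax":0,"ay":0,"az":0,"grip":1},{"dx":0,"dy":0,"dz":0,"ax":0,"ay":0,"az":0,"grip":1},{"dx":0,"dy":0,"dz":0,"ax":0,"ay":0,"az":0,"grip":1},{"dx":0,"dy":0,"dz":0,"ax":0,"ay":0,"az":0,"grip":1}]' >/dev/null
python3 - <<'E'
from h import *
p,d,c=grab('wrist','w4'); cv2.imwrite('pics/w4.png',cv2.resize(p,(800,600),interpolation=cv2.INTER_CUBIC))
Rt,n=tool(0); togo([.4933,.3119,.156],Rt)
E
```

```text
time_s: 6.92
eef_pos: [0.6002, 0.1187, 0.2757]
tcp_rot: [0.001, -3.135, 0.001]
wrist_force: [-0.5, -0.2, -1.1]
finger_gap: 0.0193
grasp_force: 30.0
shift [-0.1077  0.1935 -0.1224] turn6 [-0.012 -0.018  0.005] f [ 0.9 -0.5 -1. ] gap 0.0193 t 7.3833
```

View pics/w4.png

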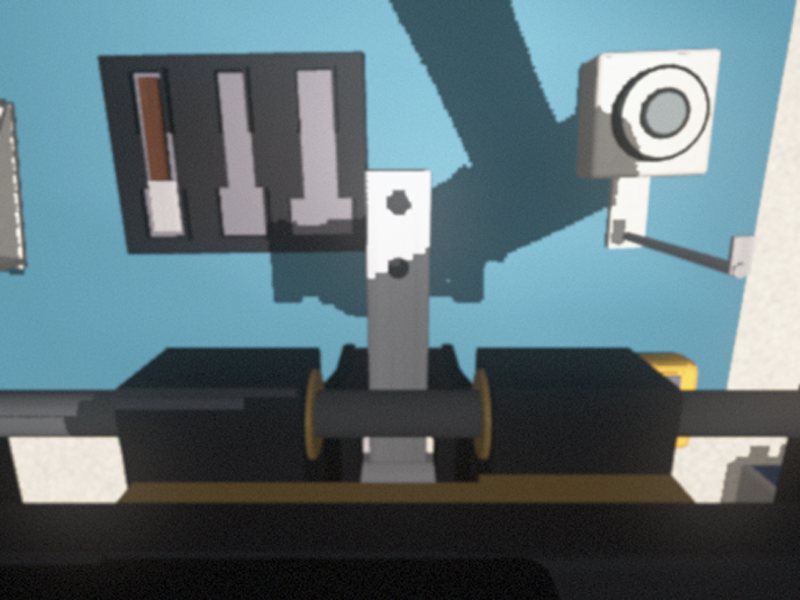

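The tray's corners are at (98,57), (363,52), (366,250) and (128,254). The lens disc is at (665,112), and the pointer plate spans (740,237) to (740,275).

Run:
```python
from h import *
z=np.array([0,0,1.]); H=lambda u,v,h:hit('w4',u,v,z,h)
print('lens disc',H(665,112,.055),'ring',H(661.5,112,.05))
print('post base',H(618,232,.0),'ptr tip',H(742,237,.155),'ptr far',H(740,275,.155))
C=np.array([H(98,57,.006),H(363,52,.003),H(366,250,.003),H(128,254,.006)]);print(C.round(4))
print('ctr',C.mean(0))
for a,b in((3,0),(2,1)): print('yaw x',np.degrees(np.arctan2(*(C[a]-C[b])[1::-1])),np.linalg.norm(C[a]-C[b]))
for a,b in((0,1),(3,2)): w=C[b]-C[a];print('yaw y',-np.degrees(np.arctan2(w[0],w[1])),np.linalg.norm(w))
# bay features on floor
print('brkbay slot end L,R',H(297,71,.006),H(333,71,.006),'pocket end',H(290,225,.006),H(353,225,.006))
print('brushbay slot end',H(218,73,.006),H(245,73,.006),'pocket',H(222,235,.006),H(267,235,.006))
p,d,P=cloud('w4'); 
m=(d>0)&(abs(P[...,2]-.055)<.004)&(P[...,1]>.25)&(P[...,1]<.37); print('lens pts',m.sum(),P[m].mean(0), P[m].min(0),P[m].max(0))
print('floor z',np.median(P[60:110,195:208,2]),'bench',np.median(P[20:60,240:260,2]), 'ptr z',P[int(255*.64),int(741*.64)])
cv2.imwrite('pics/w4c.png',cv2.resize(p[25:175,55:240],None,fx=4,fy=4,interpolation=cv2.INTER_CUBIC))
```

```text
lens disc [0.49351651 0.31064669 0.055     ] ring [0.49304893 0.3105851  0.05      ]
post base [0.58710514 0.31037593 0.        ] ptr tip [0.56974125 0.31356237 0.155     ] ptr far [0.5917941  0.31624904 0.155     ]
[[ 0.4476 -0.119   0.006 ]
 [ 0.4436  0.0906  0.003 ]
 [ 0.6023  0.0903  0.003 ]
 [ 0.6052 -0.1169  0.006 ]]
ctr [ 0.52468258 -0.01375479  0.0045    ]
yaw x 0.7337171438398787 0.15761864021248315
yaw x -0.10154870711313374 0.15876519014547635
yaw y 1.1074028459813536 0.20959200961759972
yaw y 0.7992754849975852 0.2072735091728313
brkbay slot end L,R [0.45797108 0.03796133 0.006     ] [0.45799279 0.06662625 0.006     ] pocket end [0.58013616 0.02561527 0.006     ] [0.58017047 0.07969221 0.006     ]
brushbay slot end [ 0.45939664 -0.02508364  0.006     ] [ 0.45941291 -0.00356185  0.006     ] pocket [ 0.58869498 -0.03353386  0.006     ] [0.58871929 0.00529441 0.006     ]
lens pts 2840 [0.49443689 0.31020214 0.05335751] [0.46123928 0.27691804 0.0510067 ] [0.59286982 0.34470361 0.05882564]
floor z 0.006813801758564414 bench 0.0009939785447646943 ptr z [0.57992112 0.3141887  0.15579547]
```

View pics/w4c.png

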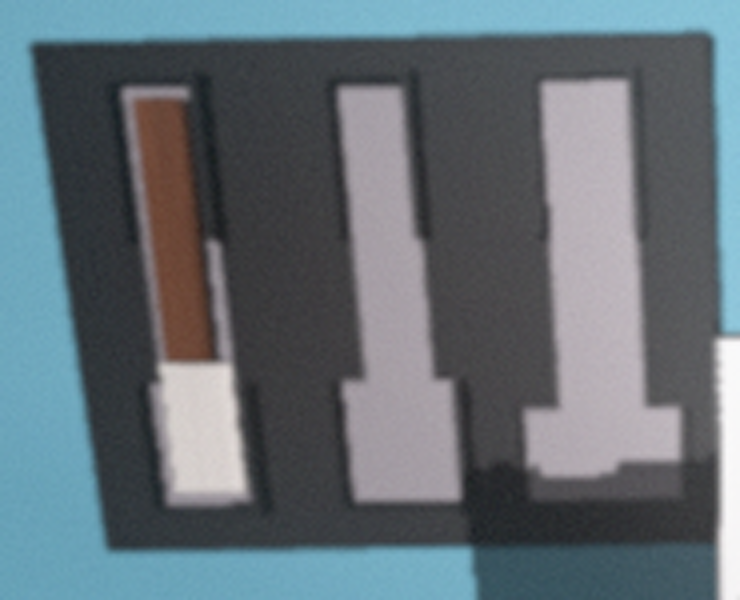

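The crop shows the bracket bay's slot end at (540–629, 80) and pocket end at (530–683, 499). For the brush bay they are (335–405, 85) and (352–462, 501). The bays are empty and the spatula lies in the left one.

Run:
```python
from h import *
z=np.array([0,0,1.])
o,r=rays('w4')
def F(u,v,h=.006):
    q=r(55+(u+.5)/4-.5,25+(v+.5)/4-.5); return (o+q*(h-o[2])/q[2])
for nm,a,b,c,dd in(('brk',(540,80),(629,80),(530,499),(683,499)),('brush',(335,85),(405,85),(352,501),(462,501)),('spat',(122,87),(190,87),(167,505),(252,503))):
    A=(F(*a)+F(*b))/2;B=(F(*c)+F(*dd))/2;x=(B-A)/np.linalg.norm(B-A)
    print(nm,A,B,np.linalg.norm(B-A),'yaw',np.degrees(np.arctan2(x[1],x[0])),'O',((A+.074*x)+(B-.056*x))/2)
Rt,n=tool(0.7); togo([.4938,.3105,.157],Rt)
# bracket in hand: stem
print('stem end',robot.get_obs()['eef_pos'])
q=[hit('w4',u,v,z,.2757-.001+.008) for u,v in((367,170),(431,170),(369,385),(427,385),)];print(np.round(q,4))
```

```text
brk [0.45725151 0.0514918  0.006     ] [0.58760941 0.05326253 0.006     ] 0.13036992615307685 yaw 0.7782352140423873 O [0.53142963 0.0524994  0.006     ]
brush [ 0.45863825 -0.01532188  0.006     ] [ 0.5882416  -0.01398202  0.006     ] 0.12961027703185854 yaw 0.5923141718949604 O [ 0.53243944 -0.01455891  0.006     ]
spat [ 0.45916353 -0.08200071  0.006     ] [ 0.58921252 -0.0806577   0.006     ] 0.13005592732853774 yaw 0.5916694808100965 O [ 0.53318754 -0.08123627  0.006     ]
shift [-0.1072  0.1921 -0.1214] turn6 [-0.012 -0.018  0.121] f [ 0.9 -0.5 -1. ] gap 0.0193 t 7.3833
stem end [0.60104821 0.11843603 0.27839622]
[[0.5313 0.1089 0.2827]
 [0.5313 0.1283 0.2827]
 [0.6022 0.1084 0.2827]
 [0.6022 0.1281 0.2827]]
```

```bash
python3 -m crank '[{"dx":-0.0215,"dy":0.0384,"dz":0,"ax":-0.002,"ay":-0.004,"az":0.024,"grip":1},{"dx":-0.0215,"dy":0.0384,"dz":0,"ax":-0.002,"ay":-0.004,"az":0.024,"grip":1},{"dx":-0.0215,"dy":0.0384,"dz":0,"ax":-0.002,"ay":-0.004,"az":0.024,"grip":1},{"dx":-0.0215,"dy":0.0384,"dz":0,"ax":-0.002,"ay":-0.004,"az":0.024,"grip":1},{"dx":-0.0215,"dy":0.0384,"dz":0,"ax":-0.002,"ay":-0.004,"az":0.024,"grip":1}]' >/dev/null
python3 -m crank '[{"dx":0,"dy":0,"dz":0,"ax":0,"ay":0,"az":0,"grip":1},{"dx":0,"dy":0,"dz":-0.025,"ax":0,"ay":0,"az":0,"grip":1},{"dx":0,"dy":0,"dz":-0.03,"ax":0,"ay":0,"az":0,"grip":1},{"dx":0,"dy":0,"dz":-0.03,"ax":0,"ay":0,"az":0,"grip":1},{"dx":0,"dy":0,"dz":-0.02,"ax":0,"ay":0,"az":0,"grip":1}]' >/dev/null
python3 -m crank '[{"dx":0,"dy":0,"dz":-0.01,"ax":0,"ay":0,"az":0,"grip":1},{"dx":0,"dy":0,"dz":0,"ax":0,"ay":0,"az":0,"grip":1},{"dx":0,"dy":0,"dz":0,"ax":0,"ay":0,"az":0,"grip":1},{"dx":0,"dy":0,"dz":0,"ax":0,"ay":0,"az":0,"grip":1},{"dx":0,"dy":0,"dz":0,"ax":0,"ay":0,"az":0,"grip":1}]' >/dev/null
python3 -m crank '[{"dx":0,"dy":0,"dz":0,"ax":0,"ay":0,"az":0,"grip":1},{"dx":0,"dy":0,"dz":0,"ax":0,"ay":0,"az":0,"grip":1},{"dx":0,"dy":0,"dz":0,"ax":0,"ay":0,"az":0,"grip":1},{"dx":0,"dy":0,"dz":0,"ax":0,"ay":0,"az":0,"grip":1},{"dx":0,"dy":0,"dz":0,"ax":0,"ay":0,"az":0,"grip":1}]' >/dev/null
python3 - <<'E'
from h import *
Rt,n=tool(0.7); togo([.4936,.3106,.156],Rt)
p,d,c=grab('scene','s2'); q,d,P=cloud('s2')
pt=lambda X:(lambda y:(c['intrinsics']@y/y[2])[:2])(c['R']@X+c['t'])
u,v=pt(np.array([.52,.31,.155])); print(u,v)
u0,v0=int(u)-60,int(v)-45; cv2.imwrite('pics/s2.png',cv2.resize(p[v0:v0+90,u0:u0+120],None,fx=6,fy=6,interpolation=cv2.INTER_CUBIC))
m=(abs(P[...,1]-.3106)<.03)&(P[...,0]>.51)&(P[...,0]<.6)&(P[...,2]>.14)&(P[...,2]<.18); print(m.sum()); print(P[m][np.argsort(P[m][:,0])].round(4)[::3])
E
```

```text
shift [-0.0058  0.0099 -0.0073] turn6 [-0.001  0.    -0.004] f [ 0.1 -0.6 -2. ] gap 0.0193 t 9.05
345.8518971401755 186.44159595747936
0
[]
```

View pics/s2.png

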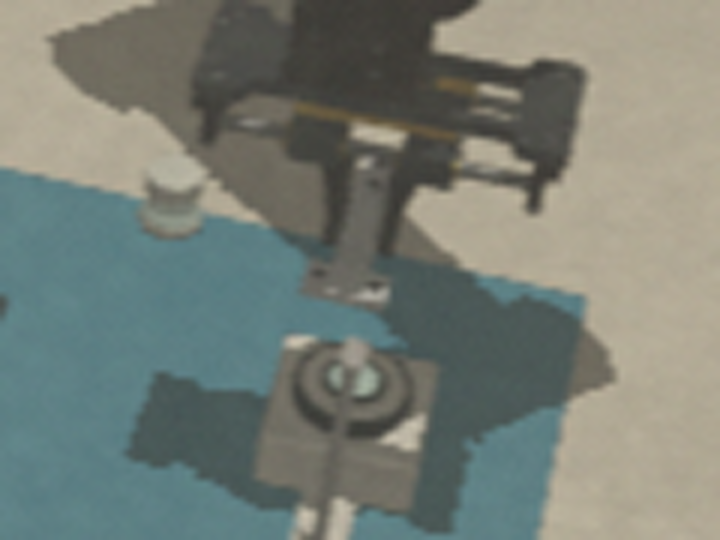

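```bash
python3 -m crank '[{"dx":-0.0029,"dy":0.005,"dz":-0.0037,"ax":0,"ay":0,"az":0,"grip":1},{"dx":-0.0029,"dy":0.005,"dz":-0.0037,"ax":0,"ay":0,"az":0,"grip":1},{"dx":0,"dy":0,"dz":0,"ax":0,"ay":0,"az":0,"grip":1},{"dx":0,"dy":0,"dz":0,"ax":0,"ay":0,"az":0,"grip":1},{"dx":0,"dy":0,"dz":0,"ax":0,"ay":0,"az":0,"grip":1}]' >/dev/null
python3 -m crank '[{"dx":0,"dy":0,"dz":0,"ax":0,"ay":0,"az":0,"grip":1},{"dx":0,"dy":0,"dz":0,"ax":0,"ay":0,"az":0,"grip":1},{"dx":0,"dy":0,"dz":0,"ax":0,"ay":0,"az":0,"grip":1},{"dx":0,"dy":0,"dz":0,"ax":0,"ay":0,"az":0,"grip":1},{"dx":0,"dy":0,"dz":0,"ax":0,"ay":0,"az":0,"grip":1}]' >/dev/null
python3 - <<'E'
from h import *
Rt,n=tool(0.7); togo([.4936,.3106,.156],Rt)
p,d,c=grab('scene','s2'); q,d,P=cloud('s2'); u0,v0=285,141
for nm,u,v in (('cross L',320,285),('cross R',370,293),('stem',355,230),('ptr',355,350),('lens',365,380),('jar',175,165)): print(nm,P[v0+v//6,u0+u//6].round(4))
pt=lambda X:(lambda y:(c['intrinsics']@y/y[2])[:2])(c['R']@X+c['t'])
# lens ring reprojection and bracket head reprojection in crop px
for X in((.4936,.3106,.055),(.5685,.312,.155),(.5346,.3106,.163)): print(((pt(np.array(X))-[u0,v0]+.5)*6-.5).round(0))
E
```

```text
shift [-0.     -0.      0.0002] turn6 [-0.    -0.    -0.004] f [-0.3 -0.  -0.3] gap 0.0194 t 9.9333
cross L [1.2703 0.3565 0.8207]
cross R [1.2695 0.3628 0.8208]
stem [1.2691 0.3598 0.8305]
ptr [1.2696 0.3628 0.8096]
lens [1.2692 0.3643 0.8038]
jar [1.269  0.3349 0.835 ]
[353. 375.]
[354. 335.]
[366. 282.]
```

The lens and pointer tip reproject within about 1 px of their image positions. The pose is within 0.3 mm, so I'll hold it for over two seconds.

```bash
python3 -m crank '[{"dx":0,"dy":0,"dz":0,"ax":0,"ay":0,"az":0,"grip":1},{"dx":0,"dy":0,"dz":0,"ax":0,"ay":0,"az":0,"grip":1},{"dx":0,"dy":0,"dz":0,"ax":0,"ay":0,"az":0,"grip":1},{"dx":0,"dy":0,"dz":0,"ax":0,"ay":0,"az":0,"grip":1},{"dx":0,"dy":0,"dz":0,"ax":0,"ay":0,"az":0,"grip":1}]' >/dev/null
python3 -m crank '[{"dx":0,"dy":0,"dz":0,"ax":0,"ay":0,"az":0,"grip":1},{"dx":0,"dy":0,"dz":0,"ax":0,"ay":0,"az":0,"grip":1},{"dx":0,"dy":0,"dz":0,"ax":0,"ay":0,"az":0,"grip":1},{"dx":0,"dy":0,"dz":0,"ax":0,"ay":0,"az":0,"grip":1},{"dx":0,"dy":0,"dz":0,"ax":0,"ay":0,"az":0,"grip":1}]' >/dev/null
python3 -m crank '[{"dx":0,"dy":0,"dz":0,"ax":0,"ay":0,"az":0,"grip":1},{"dx":0,"dy":0,"dz":0,"ax":0,"ay":0,"az":0,"grip":1},{"dx":0,"dy":0,"dz":0,"ax":0,"ay":0,"az":0,"grip":1},{"dx":0,"dy":0,"dz":0,"ax":0,"ay":0,"az":0,"grip":1},{"dx":0,"dy":0,"dz":0,"ax":0,"ay":0,"az":0,"grip":1}]' >/dev/null
python3 -m crank '[{"dx":0,"dy":0,"dz":0,"ax":0,"ay":0,"az":0,"grip":1},{"dx":0,"dy":0,"dz":0,"ax":0,"ay":0,"az":0,"grip":1},{"dx":0,"dy":0,"dz":0,"ax":0,"ay":0,"az":0,"grip":1},{"dx":0,"dy":0,"dz":0,"ax":0,"ay":0,"az":0,"grip":1},{"dx":0,"dy":0,"dz":0,"ax":0,"ay":0,"az":0,"grip":1}]' >/dev/null
python3 -m crank '[{"dx":0,"dy":0,"dz":0,"ax":0,"ay":0,"az":0,"grip":1},{"dx":0,"dy":0,"dz":0,"ax":0,"ay":0,"az":0,"grip":1},{"dx":0,"dy":0,"dz":0,"ax":0,"ay":0,"az":0,"grip":1},{"dx":0,"dy":0,"dz":0,"ax":0,"ay":0,"az":0,"grip":1},{"dx":0,"dy":0,"dz":0,"ax":0,"ay":0,"az":0,"grip":1}]'
python3 -m crank '[{"dx":0,"dy":0,"dz":0,"ax":0,"ay":0,"az":0,"grip":1},{"dx":0,"dy":0,"dz":0,"ax":0,"ay":0,"az":0,"grip":1},{"dx":0,"dy":0,"dz":0.015,"ax":0,"ay":0,"az":0,"grip":1},{"dx":0,"dy":0,"dz":0.025,"ax":0,"ay":0,"az":0,"grip":1},{"dx":0,"dy":-0.01,"dz":0.01,"ax":0,"ay":0,"az":0,"grip":1}]' >/dev/null
python3 -m crank '[{"dx":0.005,"dy":-0.03,"dz":0,"ax":0,"ay":0,"az":0,"grip":1},{"dx":0.005,"dy":-0.03,"dz":0,"ax":0,"ay":0,"az":0,"grip":1},{"dx":0.005,"dy":-0.03,"dz":0,"ax":0,"ay":0,"az":0,"grip":1},{"dx":0.005,"dy":-0.03,"dz":0,"ax":0,"ay":0,"az":0,"grip":1},{"dx":0.005,"dy":-0.03,"dz":0,"ax":0,"ay":0,"az":0,"grip":1}]' >/dev/null
python3 -m crank '[{"dx":0.005,"dy":-0.03,"dz":-0.02,"ax":0,"ay":0,"az":0,"grip":1},{"dx":0.005,"dy":-0.03,"dz":-0.03,"ax":0,"ay":0,"az":0,"grip":1},{"dx":0.003,"dy":-0.03,"dz":-0.03,"ax":0,"ay":0,"az":0,"grip":1},{"dx":0,"dy":0,"dz":-0.03,"ax":0,"ay":0,"az":0,"grip":1},{"dx":0,"dy":0,"dz":0,"ax":0,"ay":0,"az":0,"grip":1}]' >/dev/null
python3 -m crank '[{"dx":0,"dy":0,"dz":0,"ax":0,"ay":0,"az":0,"grip":1},{"dx":0,"dy":0,"dz":0,"ax":0,"ay":0,"az":0,"grip":1},{"dx":0,"dy":0,"dz":0,"ax":0,"ay":0,"az":0,"grip":1},{"dx":0,"dy":0,"dz":0,"ax":0,"ay":0,"az":0,"grip":1},{"dx":0,"dy":0,"dz":0,"ax":0,"ay":0,"az":0,"grip":1}]' >/dev/null
python3 - <<'E'
from h import *
Rt,n=tool(0.65); togo([.5314,.0525,.007],Rt)
E
```

```text
time_s: 12.07
eef_pos: [0.4936, 0.3107, 0.1557]
tcp_rot: [0.02, -3.141, 0.0]
wrist_force: [-0.2, 0.0, -1.1]
finger_gap: 0.0192
grasp_force: 30.0
shift [-0.0008 -0.0105 -0.0916] turn6 [-0.011  0.026 -0.025] f [-0.3  1.3 -1.1] gap 0.0193 t 13.7333
```

```bash
python3 -m crank '[{"dx":-0.0004,"dy":-0.0052,"dz":-0.015,"ax":-0.005,"ay":0.013,"az":-0.012,"grip":1},{"dx":-0.0004,"dy":-0.0053,"dz":-0.02,"ax":-0.005,"ay":0.013,"az":-0.012,"grip":1},{"dx":0,"dy":0,"dz":-0.02,"ax":0,"ay":0,"az":0,"grip":1},{"dx":0,"dy":0,"dz":-0.01,"ax":0,"ay":0,"az":0,"grip":1},{"dx":0,"dy":0,"dz":0,"ax":0,"ay":0,"az":0,"grip":1}]' >/dev/null
python3 -m crank '[{"dx":0,"dy":0,"dz":0,"ax":0,"ay":0,"az":0,"grip":1},{"dx":0,"dy":0,"dz":0,"ax":0,"ay":0,"az":0,"grip":1},{"dx":0,"dy":0,"dz":0,"ax":0,"ay":0,"az":0,"grip":1},{"dx":0,"dy":0,"dz":0,"ax":0,"ay":0,"az":0,"grip":1},{"dx":0,"dy":0,"dz":0,"ax":0,"ay":0,"az":0,"grip":1}]' >/dev/null
python3 - <<'E'
from h import *
Rt,n=tool(0.65); togo([.5314,.0525,.007],Rt)
p,d,c=grab('wrist','w5'); cv2.imwrite('pics/w5.png',cv2.resize(p[:260,100:420],(800,650))[:600])
E
```

```text
shift [ 0.0003  0.0007 -0.0259] turn6 [ 0.004 -0.012  0.009] f [ 0.  -0.1 -0.9] gap 0.0191 t 14.5667
```

View pics/w5.png

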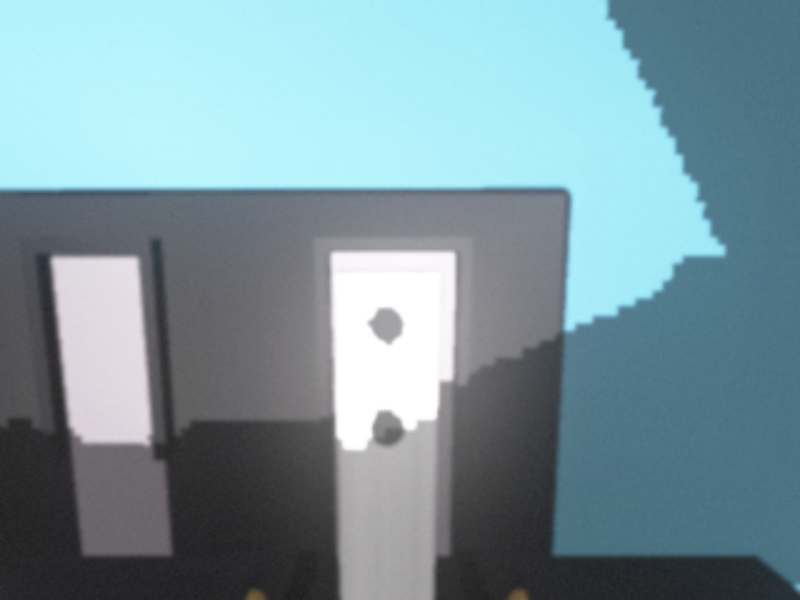

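The stem end spans u=333–441 at v≈270, and the slot walls are at u≈330 and 457. The bracket sits slightly left of the slot centre, so I'll quantify that.

Run:
```python
from h import *
o,r=rays('w5')
def F(u,v,h):
    q=r(100+(u+.5)/2.5-.5,(v+.5)/2.5-.5); return (o+q*(h-o[2])/q[2]).round(4)
zt=.0329-.001+.008
print('stem',F(333,270,zt),F(441,270,zt)); print('low',F(340,590,zt),F(435,590,zt))
print('slot walltop',F(331,251,.015),F(457,251,.015),'floor',F(331,251,.006),F(457,251,.006))
print('tray edge R',F(570,190,.006),F(555,545,.006)); print('brush slot floor',F(50,256,.006),F(138,256,.006),F(81,550,.006),F(172,550,.006))
print(robot.get_obs()['eef_pos'])
```

```text
stem [0.461  0.0409 0.0399] [0.4608 0.0611 0.0399]
low [0.5252 0.0419 0.0399] [0.5249 0.0616 0.0399]
slot walltop [0.4573 0.0389 0.015 ] [0.457 0.066 0.015] floor [0.4572 0.0382 0.006 ] [0.4569 0.0667 0.006 ]
tray edge R [0.4436 0.0913 0.006 ] [0.5269 0.0933 0.006 ]
brush slot floor [ 0.4589 -0.0254  0.006 ] [ 0.4587 -0.0054  0.006 ] [ 0.5295 -0.0245  0.006 ] [ 0.5292 -0.0018  0.006 ]
[0.53092654 0.05169869 0.03269264]
```

```bash
python3 -m crank '[{"dx":0.0003,"dy":0.0012,"dz":0,"ax":0,"ay":0,"az":0.02,"grip":1},{"dx":0,"dy":0,"dz":-0.008,"ax":0,"ay":0,"az":0,"grip":1},{"dx":0,"dy":0,"dz":-0.008,"ax":0,"ay":0,"az":0,"grip":1},{"dx":0,"dy":0,"dz":-0.006,"ax":0,"ay":0,"az":0,"grip":1},{"dx":0,"dy":0,"dz":-0.001,"ax":0,"ay":0,"az":0,"grip":1}]' 
python3 -m crank '[{"dx":0,"dy":0,"dz":-0.001,"ax":0,"ay":0,"az":0,"grip":1},{"dx":0,"dy":0,"dz":0,"ax":0,"ay":0,"az":0,"grip":1},{"dx":0,"dy":0,"dz":0,"ax":0,"ay":0,"az":0,"grip":1},{"dx":0,"dy":0,"dz":0,"ax":0,"ay":0,"az":0,"grip":1},{"dx":0,"dy":0,"dz":0,"ax":0,"ay":0,"az":0,"grip":1}]'
```

```text
time_s: 15.03
eef_pos: [0.5302, 0.0525, 0.0081]
tcp_rot: [0.02, -3.136, 0.003]
wrist_force: [-3.1, -0.2, 7.4]
finger_gap: 0.0192
grasp_force: 30.0
time_s: 15.45
eef_pos: [0.5302, 0.0525, 0.008]
tcp_rot: [0.019, -3.137, 0.003]
wrist_force: [-2.5, 0.2, 4.7]
finger_gap: 0.0197
grasp_force: 30.0
```

Contact came with about 5 N at floor height, so the bracket is down. I'll release it and retreat.

```bash
python3 -m crank '[{"dx":0,"dy":0,"dz":0,"ax":0,"ay":0,"az":0,"grip":0.4},{"dx":0,"dy":0,"dz":0,"ax":0,"ay":0,"az":0,"grip":0.3},{"dx":0,"dy":0,"dz":0,"ax":0,"ay":0,"az":0,"grip":0.2},{"dx":0,"dy":0,"dz":0,"ax":0,"ay":0,"az":0,"grip":0.2},{"dx":0,"dy":0,"dz":0,"ax":0,"ay":0,"az":0,"grip":0.2}]' 
python3 -m crank '[{"dx":0,"dy":0,"dz":0.005,"ax":0,"ay":0,"az":0,"grip":0.2},{"dx":0,"dy":0,"dz":0.01,"ax":0,"ay":0,"az":0,"grip":0.2},{"dx":0,"dy":0,"dz":0.025,"ax":0,"ay":0,"az":0,"grip":0.2},{"dx":0,"dy":0,"dz":0.04,"ax":0,"ay":0,"az":0,"grip":0},{"dx":0,"dy":0,"dz":0.04,"ax":0,"ay":0,"az":0,"grip":-0.2}]' 
python3 -m crank '[{"dx":0.01,"dy":-0.03,"dz":0.03,"ax":0,"ay":0,"az":0,"grip":-0.5},{"dx":0.015,"dy":-0.03,"dz":0.03,"ax":0,"ay":0,"az":0,"grip":-0.5},{"dx":0.015,"dy":-0.03,"dz":0.02,"ax":0,"ay":0,"az":0,"grip":-0.5},{"dx":0.015,"dy":-0.03,"dz":0,"ax":0,"ay":0,"az":0,"grip":-0.5},{"dx":0.015,"dy":-0.03,"dz":0,"ax":0,"ay":0,"az":0,"grip":-0.5}]' >/dev/null
python3 -m crank '[{"dx":0,"dy":0,"dz":0,"ax":0,"ay":0,"az":0,"grip":-0.5},{"dx":0,"dy":0,"dz":0,"ax":0,"ay":0,"az":0,"grip":-0.5},{"dx":0,"dy":0,"dz":0,"ax":0,"ay":0,"az":0,"grip":-0.5},{"dx":0,"dy":0,"dz":0,"ax":0,"ay":0,"az":0,"grip":-0.5},{"dx":0,"dy":0,"dz":0,"ax":0,"ay":0,"az":0,"grip":-0.5}]' >/dev/null
python3 - <<'E'
from h import *
p,d,c=grab('wrist','w6'); cv2.imwrite('pics/w6.png',cv2.resize(p[:225],(800,352)))
Rt,n=tool(-6.3,26); togo(np.array([.5448,-.236,.0453])+n*.09,Rt)
q,d,P=cloud('w6'); m=(P[...,2]>.009)&(P[...,2]<.03)&(abs(P[...,1]-.053)<.008)&(P[...,0]<.56)&(P[...,0]>.47)&(d>0); print('brk top z',m.sum(),P[m][:,2].mean())
E
```

```text
time_s: 15.87
eef_pos: [0.5309, 0.0527, 0.0078]
tcp_rot: [0.019, -3.138, 0.002]
wrist_force: [-0.7, -0.3, 0.0]
finger_gap: 0.0339
grasp_force: 0.0
time_s: 16.28
eef_pos: [0.5301, 0.0523, 0.1295]
tcp_rot: [0.019, -3.137, 0.003]
wrist_force: [0.6, 0.5, 0.1]
finger_gap: 0.0421
grasp_force: 0.0
shift [-0.0935 -0.139  -0.0787] turn6 [-0.2   -4.357 -1.16 ] f [-1.1 -0.1  0.1] gap 0.0648 t 17.1667
brk top z 1350 0.014135637581295945
```

View pics/w6.png

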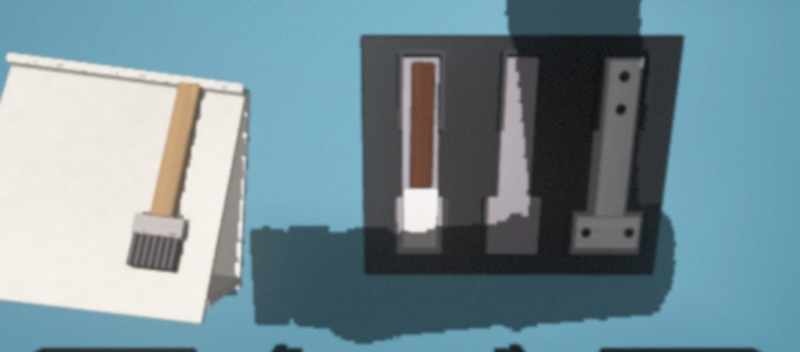

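The bracket lies flat in the T bay, with its top at 14.1 mm, crosspiece in the pocket, around (605,150). The brush is undisturbed at (165,180). That is already 11 pictures viewed, one over the allowance, so I'll check numerically from here on. Next is the brush.

```bash
python3 -m crank '[{"dx":-0.011,"dy":-0.0174,"dz":0,"ax":-0.025,"ay":-0.545,"az":-0.145,"grip":-0.5},{"dx":-0.011,"dy":-0.0174,"dz":0,"ax":-0.025,"ay":-0.545,"az":-0.145,"grip":-0.5},{"dx":-0.011,"dy":-0.0174,"dz":-0.008,"ax":-0.025,"ay":-0.545,"az":-0.145,"grip":-0.5},{"dx":-0.011,"dy":-0.0174,"dz":-0.01,"ax":-0.025,"ay":-0.545,"az":-0.145,"grip":-0.5},{"dx":-0.011,"dy":-0.0174,"dz":-0.01,"ax":-0.025,"ay":-0.545,"az":-0.145,"grip":-0.5}]' >/dev/null
python3 -m crank '[{"dx":-0.011,"dy":-0.0174,"dz":-0.01,"ax":-0.025,"ay":-0.545,"az":-0.145,"grip":-0.5},{"dx":-0.011,"dy":-0.0174,"dz":-0.01,"ax":-0.025,"ay":-0.545,"az":-0.145,"grip":-0.5},{"dx":-0.0165,"dy":-0.0174,"dz":-0.01,"ax":-0.025,"ay":-0.545,"az":-0.145,"grip":-0.5},{"dx":0,"dy":0,"dz":-0.02,"ax":0,"ay":0,"az":0,"grip":-0.5},{"dx":0,"dy":0,"dz":0,"ax":0,"ay":0,"az":0,"grip":-0.5}]' >/dev/null
python3 -m crank '[{"dx":0,"dy":0,"dz":0,"ax":0,"ay":0,"az":0,"grip":-0.5},{"dx":0,"dy":0,"dz":0,"ax":0,"ay":0,"az":0,"grip":-0.5},{"dx":0,"dy":0,"dz":0,"ax":0,"ay":0,"az":0,"grip":-0.5},{"dx":0,"dy":0,"dz":0,"ax":0,"ay":0,"az":0,"grip":-0.5},{"dx":0,"dy":0,"dz":0,"ax":0,"ay":0,"az":0,"grip":-0.5}]' >/dev/null
python3 - <<'E'
from h import *
p,d,c=grab('wrist','w7'); q,d,P=cloud('w7')
Rt,n=tool(-6.3,26); O=np.array([.5448,-.236,.0453]); togo(O+n*.09,Rt)
hsv=cv2.cvtColor(p,cv2.COLOR_BGR2HSV).astype(int)
Q=(P-O)@np.stack([-Rt[:,0],Rt[:,1],n],1)   # brush-frame coords
m=(d>0)&(hsv[...,0]<25)&(hsv[...,1]>70)&(hsv[...,2]>40)&(abs(Q[...,1])<.03)&(Q[...,0]>-.09)&(Q[...,0]<.05)&(abs(Q[...,2])<.03)
lab=cv2.connectedComponentsWithStats(m.astype(np.uint8)); i=1+np.argmax(lab[2][1:,4]); m=lab[1]==i
print(lab[2][i]); o,r=rays('w7'); k=n@O+.010
v,u=np.nonzero(m); D=np.stack([r(a,b) for a,b in zip(u,v)]); X=o+D*((k-n@o)/(D@n))[:,None]; q=(X-O)@np.stack([-Rt[:,0],Rt[:,1],n],1)
print('x range',q[:,0].min(),q[:,0].max(),'h',np.median(Q[m][:,2]))
for a in np.arange(-.065,.02,.01):
    s=q[abs(q[:,0]-a)<.005]
    if len(s): print(round(a,3),s[:,1].min().round(4),s[:,1].max().round(4))
f=(d>0)&(abs(Q[...,1]+.035)<.012)&(abs(Q[...,0]+.03)<.03); print('face',np.median(Q[f][:,2]))
E
```

```text
shift [-0.0009  0.001  -0.001 ] turn6 [-0.004  0.012  0.006] f [-0.6  0.7 -0.5] gap 0.0654 t 18.4667
[ 249  105   18  115 1815]
x range -0.06901277062168032 0.01905925449447575 h 0.009897019384256007
-0.065 -0.0043 0.0075
-0.055 -0.0051 0.0076
-0.045 -0.0051 0.0076
-0.035 -0.0051 0.007
-0.025 -0.0044 0.0071
-0.015 -0.0052 0.0072
-0.005 -0.0045 0.0072
0.005 -0.0045 0.0066
0.015 -0.0046 0.0074
face 0.1848555299678767
```

```bash
python3 -m crank '[{"dx":0.0063,"dy":-0.0003,"dz":-0.0135,"ax":0,"ay":0,"az":0,"grip":-0.5},{"dx":0.0063,"dy":-0.0003,"dz":-0.0135,"ax":0,"ay":0,"az":0,"grip":-0.5},{"dx":0.0063,"dy":-0.0003,"dz":-0.0135,"ax":0,"ay":0,"az":0,"grip":-0.5},{"dx":0.0063,"dy":-0.0003,"dz":-0.0135,"ax":0,"ay":0,"az":0,"grip":-0.5},{"dx":0.0063,"dy":-0.0003,"dz":-0.0135,"ax":0,"ay":0,"az":0,"grip":-0.5}]' >/dev/null
python3 -m crank '[{"dx":0.0032,"dy":-0.0003,"dz":-0.0065,"ax":0,"ay":0,"az":0,"grip":-0.5},{"dx":0.0025,"dy":-0.0002,"dz":-0.0045,"ax":0,"ay":0,"az":0,"grip":-0.5},{"dx":0,"dy":0,"dz":0,"ax":0,"ay":0,"az":0,"grip":-0.5},{"dx":0,"dy":0,"dz":0,"ax":0,"ay":0,"az":0,"grip":-0.5},{"dx":0,"dy":0,"dz":0,"ax":0,"ay":0,"az":0,"grip":-0.5}]' >/dev/null
python3 - <<'E'
from h import *
Rt,n=tool(-6.3,26); togo(np.array([.5449,-.2348,.0453])+n*.0015,Rt)
E
```

```text
shift [ 0.0009  0.0014 -0.0029] turn6 [-0.039  0.001 -0.003] f [0.3 1.4 0.3] gap 0.0654 t 19.3
```

```bash
python3 -m crank '[{"dx":0.0009,"dy":0.0013,"dz":-0.0025,"ax":-0.02,"ay":0,"az":0,"grip":-0.5},{"dx":0,"dy":0,"dz":0,"ax":0,"ay":0,"az":0,"grip":-0.3},{"dx":0,"dy":0,"dz":0,"ax":0,"ay":0,"az":0,"grip":0.2},{"dx":0,"dy":0,"dz":0,"ax":0,"ay":0,"az":0,"grip":0.5},{"dx":0,"dy":0,"dz":0,"ax":0,"ay":0,"az":0,"grip":1}]' >/dev/null
python3 -m crank '[{"dx":0,"dy":0,"dz":0,"ax":0,"ay":0,"az":0,"grip":1},{"dx":0,"dy":0,"dz":0,"ax":0,"ay":0,"az":0,"grip":1},{"dx":0,"dy":0,"dz":0,"ax":0,"ay":0,"az":0,"grip":1},{"dx":0,"dy":0,"dz":0,"ax":0,"ay":0,"az":0,"grip":1},{"dx":0,"dy":0,"dz":0,"ax":0,"ay":0,"az":0,"grip":1}]' >/dev/null
python3 -m crank '[{"dx":0,"dy":0,"dz":0,"ax":0,"ay":0,"az":0,"grip":1},{"dx":0,"dy":0,"dz":0,"ax":0,"ay":0,"az":0,"grip":1},{"dx":0,"dy":0,"dz":0,"ax":0,"ay":0,"az":0,"grip":1},{"dx":0,"dy":0,"dz":0,"ax":0,"ay":0,"az":0,"grip":1},{"dx":0,"dy":0,"dz":0,"ax":0,"ay":0,"az":0,"grip":1}]'
python3 - <<'E'
from h import *
Rt,n=tool(-6.3,26); togo(np.array([.5449,-.2348,.0453])+n*.0015,Rt)
E
```

```text
time_s: 20.55
eef_pos: [0.5442, -0.2357, 0.0471]
tcp_rot: [0.147, 2.686, -0.027]
wrist_force: [-0.0, -1.3, -0.1]
finger_gap: 0.0137
grasp_force: 30.0
shift [ 0.0001  0.0009 -0.0004] turn6 [-0.048 -0.016 -0.015] f [-0.  -1.3 -0.1] gap 0.0137 t 20.55
```

```bash
python3 -m crank '[{"dx":-0.004,"dy":0.0005,"dz":0.008,"ax":0,"ay":0,"az":0,"grip":1},{"dx":-0.006,"dy":0.0007,"dz":0.013,"ax":0,"ay":0,"az":0,"grip":1},{"dx":-0.01,"dy":0.001,"dz":0.02,"ax":0,"ay":0,"az":0,"grip":1},{"dx":-0.01,"dy":0.001,"dz":0.025,"ax":0,"ay":0,"az":0,"grip":1},{"dx":-0.006,"dy":0.001,"dz":0.03,"ax":0,"ay":0,"az":0,"grip":1}]' >/dev/null
python3 -m crank '[{"dx":0,"dy":0,"dz":0.03,"ax":0,"ay":0,"az":0,"grip":1},{"dx":0,"dy":0,"dz":0.03,"ax":0,"ay":0,"az":0,"grip":1},{"dx":0,"dy":0,"dz":0,"ax":0,"ay":0,"az":0,"grip":1},{"dx":0,"dy":0,"dz":0,"ax":0,"ay":0,"az":0,"grip":1},{"dx":0,"dy":0,"dz":0,"ax":0,"ay":0,"az":0,"grip":1}]'
python3 - <<'E'
from h import *
Rt,n=tool(0.65); togo([.532,-.0142,.05],Rt)
E
```

```text
time_s: 21.38
eef_pos: [0.5073, -0.2313, 0.2028]
tcp_rot: [0.148, 2.687, -0.026]
wrist_force: [-0.7, 0.4, -0.9]
finger_gap: 0.0137
grasp_force: 30.0
shift [ 0.0247  0.2171 -0.1528] turn6 [0.16  4.306 1.141] f [-0.7  0.4 -0.9] gap 0.0137 t 21.3833
```

```bash
python3 -m crank '[{"dx":0.003,"dy":0.0271,"dz":0,"ax":0.02,"ay":0.538,"az":0.143,"grip":1},{"dx":0.003,"dy":0.0271,"dz":0,"ax":0.02,"ay":0.538,"az":0.143,"grip":1},{"dx":0.003,"dy":0.0271,"dz":0,"ax":0.02,"ay":0.538,"az":0.143,"grip":1},{"dx":0.003,"dy":0.0271,"dz":0,"ax":0.02,"ay":0.538,"az":0.143,"grip":1},{"dx":0.003,"dy":0.0271,"dz":0,"ax":0.02,"ay":0.538,"az":0.143,"grip":1}]' >/dev/null
python3 -m crank '[{"dx":0.003,"dy":0.0271,"dz":0,"ax":0.02,"ay":0.538,"az":0.143,"grip":1},{"dx":0.003,"dy":0.0271,"dz":0,"ax":0.02,"ay":0.538,"az":0.143,"grip":1},{"dx":0.0037,"dy":0.0274,"dz":0,"ax":0.02,"ay":0.538,"az":0.143,"grip":1},{"dx":0,"dy":0,"dz":-0.03,"ax":0,"ay":0,"az":0,"grip":1},{"dx":0,"dy":0,"dz":-0.03,"ax":0,"ay":0,"az":0,"grip":1}]' >/dev/null
python3 -m crank '[{"dx":0,"dy":0,"dz":-0.03,"ax":0,"ay":0,"az":0,"grip":1},{"dx":0,"dy":0,"dz":-0.02,"ax":0,"ay":0,"az":0,"grip":1},{"dx":0,"dy":0,"dz":0,"ax":0,"ay":0,"az":0,"grip":1},{"dx":0,"dy":0,"dz":0,"ax":0,"ay":0,"az":0,"grip":1},{"dx":0,"dy":0,"dz":0,"ax":0,"ay":0,"az":0,"grip":1}]' >/dev/null
python3 - <<'E'
from h import *
Rt,n=tool(0.65); togo([.532,-.0142,.04],Rt)
E
```

```text
shift [-0.0016  0.0002 -0.0537] turn6 [ 0.005  0.016 -0.015] f [ 0.1 -0.4 -0.5] gap 0.0138 t 22.6333
```

```bash
python3 -m crank '[{"dx":-0.0016,"dy":0.0002,"dz":-0.015,"ax":0.005,"ay":0.016,"az":-0.015,"grip":1},{"dx":0,"dy":0,"dz":-0.02,"ax":0,"ay":0,"az":0,"grip":1},{"dx":0,"dy":0,"dz":-0.0187,"ax":0,"ay":0,"az":0,"grip":1},{"dx":0,"dy":0,"dz":0,"ax":0,"ay":0,"az":0,"grip":1},{"dx":0,"dy":0,"dz":0,"ax":0,"ay":0,"az":0,"grip":1}]' >/dev/null
python3 -m crank '[{"dx":0,"dy":0,"dz":0,"ax":0,"ay":0,"az":0,"grip":1},{"dx":0,"dy":0,"dz":0,"ax":0,"ay":0,"az":0,"grip":1},{"dx":0,"dy":0,"dz":0,"ax":0,"ay":0,"az":0,"grip":1},{"dx":0,"dy":0,"dz":0,"ax":0,"ay":0,"az":0,"grip":1},{"dx":0,"dy":0,"dz":0,"ax":0,"ay":0,"az":0,"grip":1}]' >/dev/null
python3 - <<'E'
from h import *
Rt,n=tool(0.65); togo([.532,-.0142,.04],Rt); e=robot.get_obs()['eef_pos']; print(e)
p,d,c=grab('wrist','w8'); o,r=rays('w8')
F=lambda u,v,h:(lambda q:(o+q*(h-o[2])/q[2]).round(4))(r(u,v))
hsv=cv2.cvtColor(p,cv2.COLOR_BGR2HSV).astype(int)
m=((hsv[...,0]<25)&(hsv[...,1]>80)&(hsv[...,2]>40)); m[:,:200]=0;m[:,330:]=0;m[230:]=0
v,u=np.nonzero(m);print('handle rows',v.min(),v.max())
zt=e[2]-.0019+.010
for row in range(v.min(),v.max(),25):
    s=u[v==row]; print(row,'handle',F(s.min()-.5,row,zt),F(s.max()+.5,row,zt))
g=p.mean(2).astype(int); 
for row in (v.min()-3,v.min()+4,v.min()+12):
    print(row,g[row,225:300])
print('col',g[v.min()-25:v.min()+3,256], 'end',F(256,v.min()-.5,zt))
E
```

```text
shift [ 0.0003 -0.0001 -0.    ] turn6 [-0.006  0.004  0.004] f [-0.8  0.3 -0.8] gap 0.0133 t 23.4667
[ 0.53167222 -0.01411121  0.04004605]
handle rows 108 229
108 handle [ 0.4617 -0.0195  0.0481] [ 0.4616 -0.0098  0.0481]
133 handle [ 0.4732 -0.0214  0.0481] [ 0.473  -0.0082  0.0481]
158 handle [ 0.485  -0.0209  0.0481] [ 0.4849 -0.0079  0.0481]
183 handle [ 0.4975 -0.0302  0.0481] [ 0.4972 -0.0012  0.0481]
208 handle [ 0.5103 -0.0209  0.0481] [ 0.5102 -0.0079  0.0481]
105 [ 73  75  72  76  74  75  86 106 117 116 116 115 141 193 227 232 231 232
 231 231 231 232 231 232 231 232 233 233 232 232 232 233 232 233 232 234
 234 233 233 232 233 232 233 233 233 234 232 233 212 151 104  99 114 124
 125 123 113  94  82  81  75  77  80  77  75  76  76  76  79  78  75  78
  76  72  76]
112 [ 71  73  69  71  74  76  85 103 113 116 114 112 127 171 201 191 176 190
 203 211 213 212 214 213 213 215 214 213 211 211 210 210 207 208 209 211
 212 214 218 219 217 212 204 192 188 214 230 230 211 150 100  94 114 121
 123 120 110  92  78  78  78  77  79  75  75  76  71  73  76  75  73  72
  76  76  73]
120 [ 66  72  71  73  69  73  80  98 110 111 112 113 126 169 203 195 182 189
 203 211 214 212 214 214 213 215 212 212 212 210 210 210 208 206 209 210
 213 216 217 220 216 213 201 188 194 223 229 229 206 147  97  92 112 120
 121 118 108  86  75  76  74  73  74  76  72  72  72  73  72  73  71  74
  72  71  76]
col [ 84  84  86  84  82  87  82  84  83  83  84  87  97 114 124 128 127 119
 115 158 213 232 233 224 194 177 188 198] end [ 0.4614 -0.0142  0.0481]
```

Run:
```python
from h import *
o,r=rays('w8')
F=lambda u,v,h:(lambda q:(o+q*(h-o[2])/q[2]).round(4))(r(u,v))
print('slot at z15',F(237.5,112,.015),F(273.8,112,.015),'z6',F(237.5,112,.006),F(273.8,112,.006),'end',F(256,102.5,.006))
print('handle',F(239.8,114,.0481),F(269.2,114,.0481))
```

```text
slot at z15 [ 0.4643 -0.0245  0.015 ] [ 0.4641 -0.004   0.015 ] z6 [ 0.4645 -0.0249  0.006 ] [ 0.4643 -0.0035  0.006 ] end [ 0.459  -0.0141  0.006 ]
handle [ 0.4644 -0.0217  0.0481] [ 0.4643 -0.008   0.0481]
```

```bash
python3 -m crank '[{"dx":0.0012,"dy":0.0007,"dz":0,"ax":0,"ay":0,"az":0.01,"grip":1},{"dx":0,"dy":0,"dz":-0.01,"ax":0,"ay":0,"az":0,"grip":1},{"dx":0,"dy":0,"dz":-0.01,"ax":0,"ay":0,"az":0,"grip":1},{"dx":0,"dy":0,"dz":-0.008,"ax":0,"ay":0,"az":0,"grip":1},{"dx":0,"dy":0,"dz":-0.002,"ax":0,"ay":0,"az":0,"grip":1}]' 
python3 -m crank '[{"dx":0,"dy":0,"dz":-0.001,"ax":0,"ay":0,"az":0,"grip":1},{"dx":0,"dy":0,"dz":-0.0005,"ax":0,"ay":0,"az":0,"grip":1},{"dx":0,"dy":0,"dz":0,"ax":0,"ay":0,"az":0,"grip":1},{"dx":0,"dy":0,"dz":0,"ax":0,"ay":0,"az":0,"grip":1},{"dx":0,"dy":0,"dz":0,"ax":0,"ay":0,"az":0,"grip":1}]'
```

```text
time_s: 23.93
eef_pos: [0.5317, -0.0137, 0.0086]
tcp_rot: [0.02, -3.138, 0.001]
wrist_force: [-7.3, 2.3, 18.8]
finger_gap: 0.0134
grasp_force: 30.0
time_s: 24.35
eef_pos: [0.5317, -0.0136, 0.0087]
tcp_rot: [0.02, -3.139, 0.001]
wrist_force: [-5.1, 1.1, 13.5]
finger_gap: 0.0136
grasp_force: 30.0
```

```bash
python3 -m crank '[{"dx":0,"dy":0,"dz":0.0008,"ax":0,"ay":0,"az":0,"grip":1},{"dx":0,"dy":0,"dz":0,"ax":0,"ay":0,"az":0,"grip":0.55},{"dx":0,"dy":0,"dz":0,"ax":0,"ay":0,"az":0,"grip":0.4},{"dx":0,"dy":0,"dz":0,"ax":0,"ay":0,"az":0,"grip":0.3},{"dx":0,"dy":0,"dz":0,"ax":0,"ay":0,"az":0,"grip":0.3}]' 
python3 -m crank '[{"dx":0,"dy":0,"dz":0,"ax":0,"ay":0,"az":0,"grip":0.3},{"dx":0,"dy":0,"dz":0.005,"ax":0,"ay":0,"az":0,"grip":0.3},{"dx":0,"dy":0,"dz":0.015,"ax":0,"ay":0,"az":0,"grip":0.3},{"dx":0,"dy":0,"dz":0.035,"ax":0,"ay":0,"az":0,"grip":0.3},{"dx":0,"dy":0,"dz":0.04,"ax":0,"ay":0,"az":0,"grip":0.3}]' 
python3 -m crank '[{"dx":0.02,"dy":0,"dz":0.035,"ax":0,"ay":0,"az":0,"grip":0},{"dx":0.02,"dy":0,"dz":0.035,"ax":0,"ay":0,"az":0,"grip":0},{"dx":0.02,"dy":0,"dz":0.03,"ax":0,"ay":0,"az":0,"grip":0},{"dx":0.01,"dy":0,"dz":0.03,"ax":0,"ay":0,"az":0,"grip":0},{"dx":0,"dy":0,"dz":0.03,"ax":0,"ay":0,"az":0,"grip":0}]' >/dev/null
python3 -m crank '[{"dx":0,"dy":0,"dz":0,"ax":0,"ay":0,"az":0,"grip":0},{"dx":0,"dy":0,"dz":0,"ax":0,"ay":0,"az":0,"grip":0},{"dx":0,"dy":0,"dz":0,"ax":0,"ay":0,"az":0,"grip":0},{"dx":0,"dy":0,"dz":0,"ax":0,"ay":0,"az":0,"grip":0},{"dx":0,"dy":0,"dz":0,"ax":0,"ay":0,"az":0,"grip":0}]' >/dev/null
python3 - <<'E'
from h import *
p,d,c=grab('wrist','w9'); q,d,P=cloud('w9'); print(robot.get_obs()['eef_pos'],robot.get_obs()['time_s'])
x0=.5315
for nm,y,w,hw in (('brk',.0528,.006,.018),('brush',-.0138,.004,.011)):
    for lab,a,b,ww in (('tail',-.065,-.03,w),('mid',-.02,.01,w),('head',.035,.048,hw)):
        m=(d>0)&(abs(P[...,1]-y)<ww)&(P[...,0]>x0+a)&(P[...,0]<x0+b); z=P[m][:,2]; print(nm,lab,m.sum(),np.percentile(z,[10,50,90]).round(4))
    m=(d>0)&(abs(P[...,1]-y)<.03)&(abs(P[...,0]-x0)<.012)&(P[...,2]>.0105); print(' mid y range',np.percentile(P[m][:,1],[2,98]).round(4))
    m=(d>0)&(abs(P[...,1]-y)<.03)&(abs(P[...,0]-x0+.1)<.012)
E
```

```text
time_s: 24.77
eef_pos: [0.5324, -0.0135, 0.0081]
tcp_rot: [0.019, -3.14, -0.0]
wrist_force: [-0.1, 0.3, -0.0]
finger_gap: 0.028
grasp_force: 0.0
time_s: 25.18
eef_pos: [0.5308, -0.0139, 0.103]
tcp_rot: [0.018, -3.135, 0.001]
wrist_force: [2.2, 0.8, 0.9]
finger_gap: 0.0305
grasp_force: 0.0
[ 0.60191068 -0.01355109  0.26246029] 26.0667
brk tail 321 [0.0133 0.0144 0.0154]
brk mid 255 [0.0132 0.0142 0.0153]
brk head 2749 [0.0156 0.3561 0.367 ]
 mid y range [0.0423 0.0615]
brush tail 218 [0.0152 0.0162 0.0173]
brush mid 155 [0.0152 0.0164 0.0171]
brush head 11368 [0.3492 0.3703 0.3801]
 mid y range [-0.0203 -0.0079]
```

Run:
```python
from h import *
q,d,P=cloud('w9'); ok=True
for nm,y,hw,a,b,z0 in (('brk',.0530,.018,.032,.05,.014),('brush',-.0134,.011,.025,.05,.016)):
    m=(d>0)&(abs(P[...,1]-y)<hw)&(P[...,0]>.5315+a)&(P[...,0]<.5315+b)&(P[...,2]<.05); z=P[m][:,2]; print(nm,m.sum(),np.percentile(z,[10,50,90]).round(4)); ok&=abs(np.median(z)-z0)<.002
    m=(d>0)&(abs(P[...,1]-y)<.03)&(abs(P[...,0]-.5725)<.006)&(P[...,2]>.0105)&(P[...,2]<.05); print(np.percentile(P[m][:,1],[2,98]))
if ok: print(robot.close_job())
```

```text
brk 400 [0.0133 0.0143 0.0153]
[0.02508522 0.08182001]
brush 354 [0.015  0.0161 0.017 ]
[-0.03376137  0.00895917]
the job is handed in; nothing more can be done
None
```

I handed the job in at about 26 s: the bracket was held at the viewing pose for over two seconds, then the bracket and the brush were laid flat in their compartments, which depth readings at tail, middle and head confirmed; I viewed 11 pictures, one over the limit of 10.

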